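# Shut, cam down and date the food keeper

### The arm

A 7-joint arm with a two-finger parallel gripper is mounted at the origin on the work surface. World frame = base frame: x ahead of the robot, y to its left, z up, the work surface at z = 0. Lengths are in m, angles in degrees, forces in N, time in s.
With the tool pointing down it reaches from about 0.425 to 1.025 m from the base axis. Payload 9.4 kg.
Tool frame: the origin (TCP) lies between the finger pads; the fingertips stand 25 mm ahead of it and the grasp point (between the pads) lies 6 mm ahead of it; z points along the fingers, y is the line along which they close (so a half turn about z gives the same grasp; the last joint's range is limited). The gripper opens to 93 mm and grips with 3 to 60 N. Pads are 15 mm wide; open, the fingers measure 128 mm over their backs; the gripper's body (75 mm by 188 mm) begins 65 mm behind the grasp point.
Start: joints at [-72.806, 34.337, -0.143, 91.639, 0.103, 54.024, -4.572], TCP at [0.267, 0.674, 0.244] pointing down, gripper open.
Joint ranges: [-147.43, 147.43], [-19.82, 112.94], [-74.19, 73.91], [6.32, 146.72], [-59.91, 239.91], [6.04, 106.73], [-150.56, 150.56]. Speed limits (degrees/s): [127.2, 127.2, 172.46, 172.46, 180, 180, 180].

### API

Orientations are given as [roll, pitch, yaw] about the fixed x, y, z axes, in that order (R = Rz(yaw) Ry(pitch) Rx(roll)).
In Python, from cell import * gives the robot as it stands. Calls block until the motion is done:
- goto(position, orientation): joint-space move of the TCP to a pose.
- move_straight(position, rotation=None, max_speed=0.15, force_limit=None): straight line of the TCP; rotation=None keeps the orientation; max_speed is the mean speed in m/s. With force_limit (N) it stops when the force on the tool has changed by that much, and returns True; else False.
- move_j(angles): joint-space move.
- gripper_to(opening, grasp_force=None): opening from 0.0 (shut) to 1.0 (fully open); grasp_force is the grip in N (None keeps the last); returns when the fingers have stopped.
- pause(seconds).
- inverse_kinematics(position, orientation): joint angles nearest the present ones, or None.
- grab_frame(name): name is "side" or "top" or "wrist"; returns a dict with "image" (400x640x3 uint8, red, green, blue), "fovy" (degrees; the focal length in pixels is half the picture's height over the tangent of half this angle, whatever the lens; pixels are square), "cx", "cy" (the principal point, pixels), "view" (4x4, takes a point from world to camera coordinates); the wrist camera has in their place "mount" (4x4, takes a point from camera to tool coordinates, whose origin is the TCP and whose axes are the flange's). Camera axes: x right, y up, looking along -z (the intrinsics and any distortion apply to the point x, -y, -z); pixel columns grow to the right and rows downward; lengths in m; the calibration is good to about 2 mm. A picture is of the moment at which its call begins: read the wrist's pose just before it. There is no depth.
A pose or a line that the arm cannot do raises Unreachable and nothing moves.
- job_done(): hands the job in; it is judged then, once.
Readings, each from a call of its own:
- get_time(): time.
- get_joint_positions(): joint angles.
- get_qvel(): joint speeds.
- get_joint_efforts(): joint torques, N m.
- get_position(): TCP position.
- get_eef_rot(): TCP orientation.
- get_ft_force(): force on the tool from outside, world axes, zero at the start.
- get_moment(): the same for the moment, N m.
- get_width(): opening from 0.0 (shut) to 1.0 (fully open).
- get_grip_force(): force on a finger pad.
Only numpy, scipy, OpenCV 4.12 (cv2) and the standard library are available. Lean on these libraries where they do the work, as an engineer would, in place of code of your own. Each camera call takes 0.05 s, during which the arm holds its last target. There are 200 camera calls.

### The job

Press the open lid of the wooden food keeper down, then turn its orange cam latch a quarter turn so that the nose swings over the lid and draws it down tight. Then roll the three white date wheels beside the box so that they show 2, 7, 5 (left to right as seen from the robot), each digit centred on top between the red index marks, and leave the other things on the counter where they are.

Things in the scene. Friction and masses are not known exactly. Their poses are not given: they have to be found in the camera images.
- keeper: Wooden food keeper, fixed. Origin on the counter; x away from the robot, y to its left at yaw 0. Box 180 (x) x 200 (y) x 100 mm high, centred at x 0, y -105. Joined to its left: grey date housing 120 x 182 mm, 50 high, centred at x -90, y 96; on it at x -90, y 16, 68, 120, 172 thin posts (6 mm in y, 14 in x, tops 107 mm) with red index marks, and the three date wheels between them
- lid (a joint): Lid angle, rad. 0: fully down and tight; starts open at 0.6 to 1.0. Wooden plate 183 x 204 x 8 mm on a stiff hinge (1 to 4 N at its front edge), stays where left. Underside level with the rim (100 mm) at 0. From 0.03 down it squeezes a rubber gasket (4 to 10 N) that lifts it 5 mm again if let go: only the cam holds it at 0. Steel strike plate, 33 x 28 mm, 8 proud, mid front edge
- lid_hinge (a point): On the hinge axis (which runs along the keeper's y) at the middle of the lid, on the underside of the lid
- lid_front (a point): Middle of the lid's front edge, on its top face: 183 mm from the hinge axis along the lid and 8 mm above its underside
- cam (a joint): Angle of the cam latch about its vertical axis, rad, counter-clockwise seen from above. 0: open, nose to the keeper's -y, clear of the lid; 1.57: nose to the keeper's +x, over the lid (stop at 1.62). Starts 0 to 0.35. With the lid down the nose rides up a ramp on the strike plate from about 0.65 and holds the lid tight from about 1.25; takes up to 0.3 N m, stays where left
- cam_grip (a point): On the cam's axis, on the top face of its orange wing handle: a bar 80 mm long, 14 wide, 24 tall (131 to 155 mm over the counter), centred on the axis and lying along the nose (along the keeper's y at joint 0, along its x at 1.57). The steel nose below it is 48 mm long. The axis is 25 mm in front of the lid's front edge; keeper frame x -118, y -105 mm
- wheel_left (a joint): Turn of the left date wheel (farthest to the keeper's +y), rad. Shows digit d on top at 0.628 d, give or take whole turns (endless, no clicks): 2 at 1.257. Grows as its top rolls away from the robot (to the keeper's +x). All wheels: white, 80 mm diameter, 28 wide, axle along the keeper's y at height 66 mm; black digits 0 to 9 on the rim, upright for someone at the robot. Stays where left
- wheel_mid (a joint): Turn of the middle date wheel, as wheel_left; shows 7 at 4.398 (or whole turns away). Each wheel has five blue fins across its rim to pinch or push: 9 mm thick, 26 wide, from radius 40 to 58 mm. Fin k (0 to 4) stands at the angle (joint + 0.314 + 1.257 k) from straight up, measured towards the keeper's +x. About 1 N at a fin turns a wheel
- wheel_right (a joint): Turn of the right date wheel (next to the box), as wheel_left; shows 5 at 3.142 (or whole turns away)
- index_left (a point): Fixed point where the left wheel's shown digit belongs: on top of the wheel's rim, straight over its axle by 40 mm (height 106 mm), on its middle line; keeper frame x -90, y +146 mm
- index_mid (a point): The same for the middle wheel; keeper frame x -90, y +94 mm
- index_right (a point): The same for the right wheel; keeper frame x -90, y +42 mm
- mark_left (a point): Point on the rim of the left wheel (radius 40 mm) at the centre of its digit 2; must come to index_left
- mark_mid (a point): Point on the rim of the middle wheel at the centre of its digit 7; must come to index_mid
- mark_right (a point): Point on the rim of the right wheel at the centre of its digit 5; must come to index_right
- jar: Bystander: glass jar with red cap, 68 mm across, 90 mm tall, behind the date wheels; origin under its centre
- spoon: Bystander: wooden-handled spoon, 200 mm long, lying to the left of the date wheels; origin at the middle of its underside
- mug: Bystander: blue mug, 80 mm across, 90 mm tall; origin under its centre
- soap: Bystander: yellow soap bottle, 64 mm across, 190 mm tall; origin under its centre
- mill: Bystander: dark wooden pepper mill, 56 mm across, 170 mm tall; origin under its centre
- can: Bystander: food can with red label, 74 mm across, 110 mm tall; origin under its centre

How it is judged:
By the outcome, as a careful person would: the job done as asked, in the order asked, and still so for the second after the job is handed in, with the robot touching nothing.
It also fails if it takes over 72 s, if anything falls off the work surface, if the arm or the gripper's body presses on something with over 40 N, if the wrist force passes 120 N, or if a joint passes its speed limit or range.

## Working session

There is one attempt and no reset: what is moved stays moved. The work goes in short steps, each a Python script; the robot and the scene stay as the last script left them, time stands still between calls to the robot, and variables do not carry over. Pictures are saved under pics/ and viewed, at most 10 in all, crops included, and the job is handed in when it is done.

```bash
ls; mkdir -p pics; python3 - <<'E'
from cell import *
import cv2,numpy as np
for n in("top","side"):
    f=grab_frame(n); cv2.imwrite(f"pics/{n}0.png",f["image"][:,:,::-1]); print(n,f["fovy"],f["cx"],f["cy"],[k for k in f if k!="image"]); print(np.round(f["view"],4).tolist())
f=grab_frame("wrist");print(f["fovy"],f["cx"],f["cy"],np.round(f["mount"],4).tolist(),[ (k,f[k]) for k in f if k not in("image","mount")])
print(get_time(),get_position(),get_eef_rot())
E
```

```text
pics
top 45.02283563402679 318.71531405270645 203.49590372808206 ['fovy', 'cx', 'cy', 'view']
[[0.0195, -0.9997, 0.0166, -0.0038], [0.9825, 0.0222, 0.1852, -0.5974], [-0.1855, 0.0127, 0.9826, -1.2164], [0.0, 0.0, 0.0, 1.0]]
side 46.23455237823703 318.4731341085921 190.86795954732867 ['fovy', 'cx', 'cy', 'view']
[[0.858, -0.5136, -0.0043, -0.4728], [0.4001, 0.663, 0.6328, -0.2883], [-0.3221, -0.5447, 0.7743, -1.1748], [0.0, 0.0, 0.0, 1.0]]
60.56547867822875 319.0933888068163 198.00061525222944 [[0.0001, 0.9678, 0.2517, 0.0699], [1.0, -0.0001, 0.0, -0.0002], [0.0001, 0.2517, -0.9678, -0.1406], [0.0, 0.0, 0.0, 1.0]] [('fovy', 60.56547867822875), ('cx', 319.0933888068163), ('cy', 198.00061525222944)]
0.15 [0.26661735 0.67383984 0.24293721] [-1.79931636e+02  5.66387174e-03  1.58416697e+02]
```

View pics/top0.png

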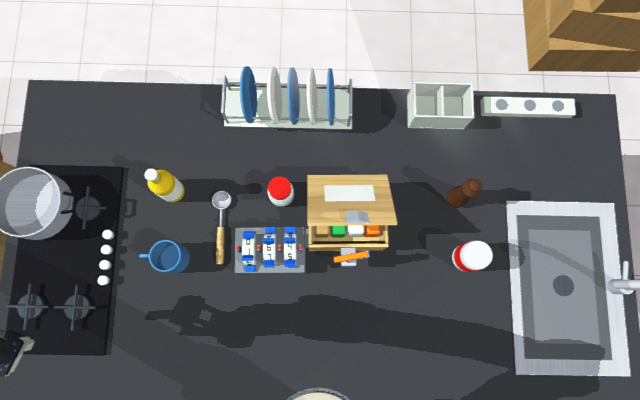

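View pics/side0.png

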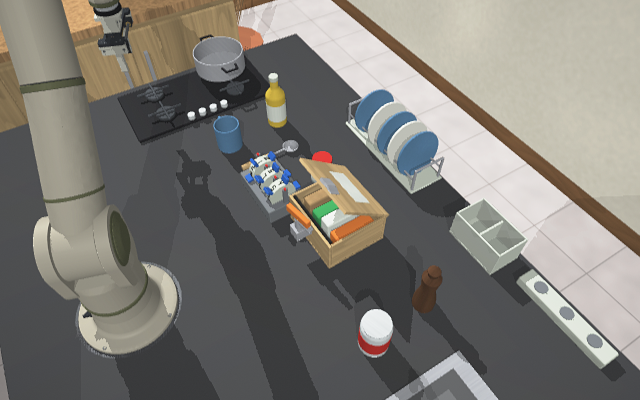

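The top view shows the wheel housing around (270,250), the cam wing at (351,257), the open lid at (352,200), and the jar, mug and spoon left of or behind the housing. The side view agrees. Next step: a rough location, then one wrist look from above.

```bash
cat > h.py <<'E'
from cell import *
import cv2, numpy as np
from scipy.spatial.transform import Rotation as R
def cam(f, pose=None):
    """returns focal, K, world->cam 4x4"""
    fl=200/np.tan(np.radians(f["fovy"])/2)
    if "view" in f: V=np.array(f["view"])
    else:
        T=np.eye(4); T[:3,:3]=R.from_euler("xyz",pose[1],degrees=True).as_matrix(); T[:3,3]=pose[0]
        V=np.linalg.inv(T@np.array(f["mount"]))
    return fl,f["cx"],f["cy"],V
def ray(c,px):
    fl,cx,cy,V=c; M=np.linalg.inv(V)
    return M[:3,3], M[:3,:3]@np.array([(px[0]-cx)/fl,-(px[1]-cy)/fl,-1])
def on_z(c,px,z):
    o,d=ray(c,px); return o+d*(z-o[2])/d[2]
def proj(c,p):
    fl,cx,cy,V=c; q=V[:3,:3]@np.asarray(p)+V[:3,3]
    return np.array([cx+fl*q[0]/-q[2], cy-fl*q[1]/-q[2]])
def wrist(name):
    pose=(np.array(get_position()),np.array(get_eef_rot())); f=grab_frame("wrist")
    cv2.imwrite(f"pics/{name}.png",f["image"][:,:,::-1]); np.savez(f"pics/{name}.npz",p=pose[0],r=pose[1],fovy=f["fovy"],cx=f["cx"],cy=f["cy"],mount=f["mount"])
    return f["image"],cam(f,pose)
def load(name):
    d=np.load(f"pics/{name}.npz"); f={k:(float(d[k]) if k!="mount" else d[k]) for k in("fovy","cx","cy","mount")}
    return cv2.imread(f"pics/{name}.png")[:,:,::-1], cam(f,(d["p"],d["r"]))
E
python3 - <<'E'
from h import *
c=cam(grab_frame("top"))
print("wing",on_z(c,(351,257),.155)); 
for p in((235,272),(305,271)): print("housing front",on_z(c,p,.05))
print("base view ok", on_z(c,(320,393),0))
for y in(0,-90,90,180,45,-45): print(y,inverse_kinematics([.5,.05,.36],[180,0,y]))
E
```

```text
wing [ 0.45081356 -0.06931651  0.155     ]
housing front [0.41431691 0.220509   0.05      ]
housing front [0.42051217 0.04060704 0.05      ]
base view ok [ 0.11354557 -0.00488524  0.        ]
0 [-53.79122837  16.04702879  54.25962998 113.80995372 -15.40908014
  57.60888126 -82.21896686]
-90 [ 35.05858806  20.89156642 -62.53786216 109.3171454   20.93125622
  62.33884299 144.07690327]
90 [-35.16084126  12.16541556  28.39995951 112.98902245  -6.90620421
  56.46581311  -3.47383221]
180 [-20.63785432  11.48774075  10.3032826  112.22961584  -2.44861626
  56.4871735   80.81582975]
45 [-43.37641641  13.2299236   39.17504875 113.37739777  -9.96114052
  56.69420978 -44.44547841]
-45 [ -59.85465165   19.57530564   65.00946096  114.02449598  -20.71667307
   59.14412437 -120.19877239]
```

```bash
python3 - <<'E'
from h import *
p=np.array(get_position()); p[2]+=.1
move_straight(p,max_speed=.3)
goto([.48,.04,.36],[180,0,180])
im,c=wrist("w1"); print(get_time(),get_position(),get_eef_rot())
big=cv2.rotate(im,cv2.ROTATE_180)[:,:,::-1]
cv2.imwrite("pics/w1r.png",cv2.resize(big,(800,500),interpolation=cv2.INTER_CUBIC))
E
```

```text
3.1167 [0.48018521 0.04075483 0.35986857] [-1.79999992e+02 -9.38859221e-03 -1.79937617e+02]
```

View pics/w1r.png

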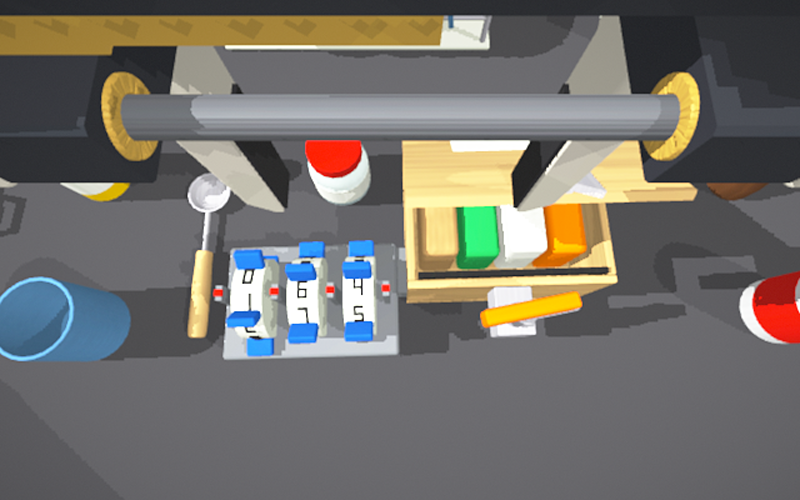

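The wrist view (rotated 180°, scaled 1.25) shows red marks at (219,293), (274,291), (330,289) and (386,289). The wheels read about 0/1, 6/7 and 4/5 near the top, and the wing is centred at about (531,310). The keeper pose comes from the red marks.

```bash
python3 - <<'E'
from h import *
im,c=load("w1"); hsv=cv2.cvtColor(np.ascontiguousarray(im),cv2.COLOR_RGB2HSV)
def comps(m,lo):
    n,l,s,ce=cv2.connectedComponentsWithStats(m.astype(np.uint8)); return [(s[i,4],ce[i],s[i,:4]) for i in range(1,n) if s[i,4]>=lo]
H,S,V=hsv[...,0],hsv[...,1],hsv[...,2]
red=((H<5)|(H>174))&(S>150)&(V>100)
P=[]
for a,ce,b in comps(red,6):
    vx=(639-ce[0])*1.25,(399-ce[1])*1.25
    if 205<vx[0]<400 and 275<vx[1]<305: P.append(on_z(c,ce,.107)); print(a,np.round(vx),b,np.round(P[-1],4))
P=np.array(P); P=P[P[:,1].argsort()]; print("spacing",np.diff(P[:,1]))
a=np.polyfit(P[:,1],P[:,0],1); print("yaw from marks",np.degrees(np.arctan(-a[0])))
w=(H>8)&(H<18)&(S>200)&(V>190)
for a_,ce,b in comps(w,150):
    vx=(639-ce[0])*1.25,(399-ce[1])*1.25; print("orange",a_,np.round(vx),on_z(c,ce,.15))
E
```

```text
40 [217. 292.] [462 163   8   6] [0.4729 0.2101 0.107 ]
30 [274. 291.] [417 164   7   5] [0.4744 0.1577 0.107 ]
32 [385. 288.] [328 167   7   5] [0.4777 0.0542 0.107 ]
30 [329. 289.] [373 166   6   5] [0.4765 0.1061 0.107 ]
spacing [0.05196154 0.05153575 0.05245191]
yaw from marks 1.7926133315974349
orange 685 [558. 241.] [ 0.51061959 -0.09388764  0.15      ]
```

```bash
cat >> h.py <<'E'
YAW=1.8; O=np.array([.5683,.0409,0.])
RK=R.from_euler("z",YAW,degrees=True).as_matrix()
def W(k): return O+RK@np.asarray(k,float)   # keeper -> world
def K(w): return RK.T@(np.asarray(w)-O)
def ray_plane_y(c,px,y):
    o,d=ray(c,px); o=K(o); d=RK.T@d; return o+d*(y-o[1])/d[1]
E
python3 - <<'E'
from h import *
im,c=load("w1")
for v,y in(((697,198),-.207),((403,203),-.003)):
    q=ray_plane_y(c,(639-v[0]/1.25,399-v[1]/1.25),y); dx=.09-q[0]; dz=q[2]-.1
    print(q,np.hypot(dx,dz),np.arctan2(dz,dx))
print("wing keeper",K(on_z(c,(639-531/1.25,399-310/1.25),.155)), "box front corner",K(on_z(c,(639-617/1.25,399-285/1.25),.1)))
a,b=[K(on_z(c,(639-x/1.25,399-y/1.25),.15)) for x,y in((482,320),(582,302))]; print("wing ang from -y",np.arctan2((b-a)[0],-(b-a)[1]), np.linalg.norm(b-a))
# IK checks
for name,p,e in [("cam0",W([-.118,-.105,.16]),[180,0,90+YAW]),("cam90",W([-.118,-.105,.16]),[180,0,180+YAW])]: print(name,inverse_kinematics(p,e))
for y in(.146,.042):
  for t in(-45,-20,0,20,45):
    t_=np.radians(t); out=[]
    for yaw in(90,-90):
        Rm=RK@R.from_euler("y",t,degrees=True).as_matrix()@R.from_euler("xyz",[180,0,yaw],degrees=True).as_matrix()
        e=R.from_matrix(Rm).as_euler("xyz",degrees=True); q=inverse_kinematics(W([-.09+.068*np.sin(t_),y,.066+.068*np.cos(t_)]),e)
        out.append(None if q is None else np.round(q))
    print(y,t,out)
E
```

```text
[-0.05265987 -0.207       0.21929863] 0.18596774417240677 0.6964542655806659
[-0.00634268 -0.003       0.10500419] 0.0964725599780766 0.05189491882169754
wing keeper [-0.12027246 -0.10209383  0.155     ] box front corner [-0.09316938 -0.20305656  0.1       ]
wing ang from -y 0.14496983909577613 0.08405948902916138
cam0 [-17.05040293  26.23362361  25.72580314 131.45726736 -25.15328035
  26.83460385  30.85711748]
cam90 [ -8.78171058  24.80118963  13.92983584 130.97582864 -13.56951221
  25.4924477  107.99756789]
0.146 -45 [None, None]
0.146 -20 [array([   6.,   40.,  -63.,  139.,   90.,   48., -124.]), array([  6.,  40., -63., 139.,  90.,  48.,  56.])]
0.146 0 [array([-42.,  31.,  20., 126., -24.,  26.,  -1.]), array([-12.,  30., -21., 124.,  23.,  29., 131.])]
0.146 20 [array([-37.,  39.,  23., 111., -24.,  54.,   3.]), array([  4.,  44., -42., 108.,  21.,  57., 134.])]
0.146 45 [array([-33.,  54.,  25.,  94., -25.,  85.,   7.]), array([  4.,  58., -42.,  91.,  12.,  83., 141.])]
0.042 -45 [None, None]
0.042 -20 [array([  21.,   38.,  -63.,  143.,   96.,   43., -118.]), array([ 21.,  38., -63., 143.,  96.,  43.,  62.])]
0.042 0 [array([-31.,  30.,  22., 129., -26.,  25.,  13.]), array([  7.,  31., -32., 127.,  33.,  30., 131.])]
0.042 20 [array([-30.,  39.,  26., 114., -22.,  53.,  12.]), array([ 14.,  43., -42., 111.,  23.,  57., 141.])]
0.042 45 [array([-27.,  54.,  28.,  96., -21.,  83.,  14.]), array([ 12.,  57., -42.,  93.,  16.,  85., 146.])]
```

Lid angle is about 0.68 rad (lid length checks at 186 mm), and the cam is at about 0.145 rad (wing length checks at 84 mm). Next is pressing the lid along its arc.

```bash
python3 - <<'E'
from h import *
e=[180,0,180+YAW-360]; s=.125
def tip(th): return W([.09-s*np.cos(th)+.008*np.sin(th),-.105,.1+s*np.sin(th)+.008*np.cos(th)+.025])
gripper_to(0.0)
goto(tip(.95),e)
for th in(.6,.35,.12): move_straight(tip(th),max_speed=.2)
p=tip(0); p[2]-=.004
hit=move_straight(p,max_speed=.08,force_limit=28); print(hit,get_position(),get_ft_force(),tip(0))
move_straight(p+[0,0,.17],max_speed=.3)
gripper_to(.45)
im,c=wrist("w2"); print(get_time())
cv2.imwrite("pics/w2r.png",cv2.rotate(im,cv2.ROTATE_180)[:,:,::-1])
E
```

```text
True [ 0.53928315 -0.06539262  0.1331817 ] [-4.31352366  1.19314819 19.9151965 ] [ 0.5366154  -0.06514757  0.133     ]
8.2333
```

View pics/w2r.png

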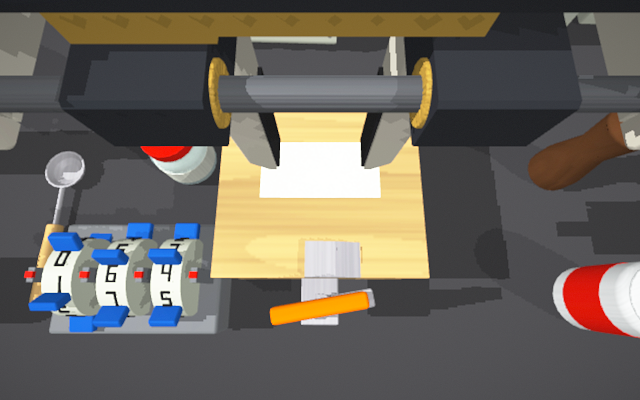

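Lid is down (front edge at row 277), strike plate at (333,258), wing from (272,317) to (369,300). Next: measure the wing and turn the cam.

```bash
python3 - <<'E'
from h import *
im,c=load("w2"); hsv=cv2.cvtColor(np.ascontiguousarray(im),cv2.COLOR_RGB2HSV)
m=((hsv[...,0]>8)&(hsv[...,0]<22)&(hsv[...,1]>215)&(hsv[...,2]>150)).astype(np.uint8)
m[:, :]=m; cn=max([k for k in cv2.findContours(m,cv2.RETR_EXTERNAL,cv2.CHAIN_APPROX_NONE)[0] if 60<cv2.boundingRect(k)[1]<125],key=cv2.contourArea)
x,y,w,h=cv2.boundingRect(cn); print("bbox view",639-x-w,399-y-h,w,h)
P=np.array([K(on_z(c,q,.150)) for q in cn[:,0].astype(float)])[:,:2].astype(np.float32)
(ce,sz,an)=cv2.minAreaRect(P*1000); print(ce,sz,an)
b=cv2.boxPoints((ce,sz,an)); v=max([b[1]-b[0],b[2]-b[1]],key=np.linalg.norm); v=v if v[1]<0 else -v
a=np.arctan2(v[0],-v[1]); print("cam",a)
a0=a; 
def e(a): return [180,0,90+YAW+np.degrees(a)]
ax=W([-.118,-.105,0])
goto(ax+[0,0,.22],e(a0))
hit=move_straight(ax+[0,0,.162],max_speed=.15,force_limit=15); print("hit",hit,get_position())
gripper_to(0,grasp_force=25); print("w",get_width()*93,get_position(),get_ft_force())
n=6
for i in range(1,n+1):
    a=a0+(1.585-a0)*i/n
    move_straight(ax+[0,0,.162],rotation=e(a),max_speed=.15)
    print(round(a,2),np.round(get_ft_force(),1),np.round(get_moment(),2),get_time())
gripper_to(.45)
move_straight(ax+[0,0,.26],max_speed=.3)
im,c=wrist("w3"); print(get_time()); cv2.imwrite("pics/w3r.png",cv2.rotate(im,cv2.ROTATE_180)[:,:,::-1])
E
```

```text
bbox view 269 291 99 33
(-118.18144226074219, -104.32469940185547) (13.997737884521484, 79.85907745361328) 9.524894714355469
cam 0.16624072
hit False [ 0.45389142 -0.06820789  0.16224464]
w 13.94146578711818 [ 0.45402409 -0.0675785   0.16233455] [0.08181756 1.61699453 5.76312602]
0.4 [-0.3  2.9  7.5] [ 0.42 -0.03  0.06] 10.7333
0.64 [0.6 1.9 8. ] [ 0.45 -0.11  0.04] 11.1167
0.88 [0.2 2.6 9.5] [ 0.57 -0.03  0.05] 11.5
1.11 [-0.8  3.3  9.3] [ 0.58 -0.02  0.03] 11.8833
1.35 [-1.5  2.9  9.2] [ 0.63 -0.03  0.25] 12.2667
1.58 [-0.4  2.9  9.8] [0.71 0.   0.28] 12.65
13.8417
```

```bash
python3 - <<'E'
from h import *
gripper_to(0)
goto(W([-.07,.05,.24]),[180,0,180+YAW-360])
im,c=wrist("w4"); print(get_time(),get_position()); cv2.imwrite("pics/w4r.png",cv2.rotate(im,cv2.ROTATE_180)[:,:,::-1])
E
```

```text
15.3917 [0.49657965 0.08781959 0.24000092]
```

View pics/w4r.png

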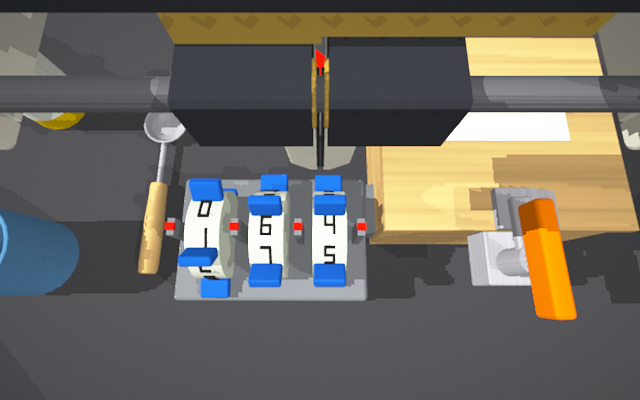

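The wing now points away from the robot with the nose over the strike plate. The wheels read 0/1, 6/7 and 4/5. Casting the digit pixels onto the wheel cylinders gives the angles.

```bash
cat >> h.py <<'E'
def cyl(c,px,r):
    """angle (deg from up, towards +x) where the pixel's ray meets the wheel cylinder of radius r"""
    o,d=ray(c,px); o=K(o)-[-.09,0,.066]; d=RK.T@d
    a=d[0]**2+d[2]**2; b=o[0]*d[0]+o[2]*d[2]; q=o[0]**2+o[2]**2-r*r
    t=(-b-np.sqrt(b*b-a*q))/a; p=o+t*d; return np.degrees(np.arctan2(p[0],p[2])),p[1]
def fins(im,c):
    """blue blobs -> list of (wheel y, angle of the blob's lower/upper outlines on r=58)"""
    h=cv2.cvtColor(np.ascontiguousarray(im),cv2.COLOR_RGB2HSV); out=[]
    m=((h[...,0]>100)&(h[...,0]<125)&(h[...,1]>170)&(h[...,2]>150)).astype(np.uint8)
    n,l,s,ce=cv2.connectedComponentsWithStats(m)
    for i in range(1,n):
        if s[i,4]<60: continue
        a,y=cyl(c,ce[i],.058)
        if 0<y<.19: out.append((round(y,3),round(a,1),int(s[i,4]),[int(639-ce[i][0]),int(399-ce[i][1])],s[i,2:4].tolist()))
    return sorted(out)
E
python3 - <<'E'
from h import *
im,c=load("w4")
for n,v in dict(l0=(205,209),l1=(203,240),m6=(265,226),m7=(266,255),r4=(329,225),r5=(330,255)).items(): print(n,cyl(c,(639-v[0],399-v[1]),.04))
for f in fins(im,c): print(f)
big=im[399-310:399-165,639-390:639-165]; cv2.imwrite("pics/w4c.png",cv2.resize(cv2.rotate(np.ascontiguousarray(big),cv2.ROTATE_180)[:,:,::-1],None,fx=3.5,fy=3.5,interpolation=cv2.INTER_NEAREST))
E
```

```text
l0 (np.float64(21.79157996231795), np.float64(0.14540103475354418))
l1 (np.float64(-16.23509216321885), np.float64(0.1443884722595405))
m6 (np.float64(0.08517060637785553), np.float64(0.0944827382355798))
m7 (np.float64(-34.46046863321984), np.float64(0.09381451797923215))
r4 (np.float64(1.3557487546292304), np.float64(0.042490174567202076))
r5 (np.float64(-34.3665316211162), np.float64(0.0416231389517328))
(np.float64(0.042), np.float64(14.1), 621, [329, 204], [32, 20])
(np.float64(0.043), np.float64(-41.8), 685, [329, 274], [32, 22])
(np.float64(0.044), np.float64(37.3), 419, [327, 182], [27, 16])
(np.float64(0.088), np.float64(37.9), 413, [274, 182], [27, 17])
(np.float64(0.092), np.float64(-42.3), 725, [265, 275], [33, 23])
(np.float64(0.093), np.float64(13.8), 615, [264, 204], [34, 20])
(np.float64(0.134), np.float64(-56.8), 508, [214, 287], [29, 20])
(np.float64(0.141), np.float64(28.7), 701, [206, 189], [48, 23])
(np.float64(0.144), np.float64(-26.5), 582, [196, 256], [37, 19])
```

View pics/w4c.png

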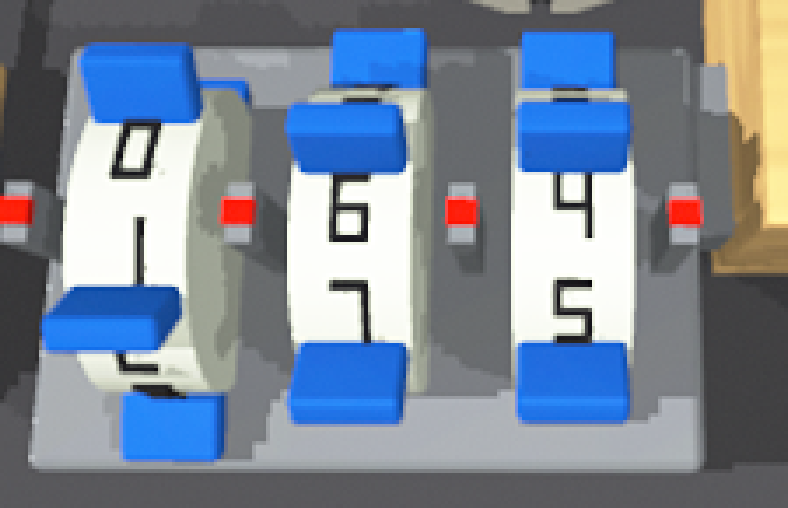

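All three wheels must roll away from the robot: left by about 51°, mid and right by about 35°. I push a fin on each with the closed fingertips from the robot side, stopping slightly short.

```bash
cat >> h.py <<'E'
HD=.0075   # half depth of the closed fingers along keeper x (yaw 180)
E=[180,0,180+YAW-360]
def T(front,y,tipz): return W([-.09+front-HD,y,tipz+.025])
def look(n):
    goto(W([-.07,.07,.24]),E); im,c=wrist(n); v=cv2.rotate(im,cv2.ROTATE_180)
    cv2.imwrite(f"pics/{n}r.png",v[:,:,::-1]); print(get_time()); return im,c
E
python3 - <<'E'
from h import *
short=.0015
def run(y,pts):
    goto(T(pts[0][0]-.006,y,.15),E)
    for i,(f,z) in enumerate(pts): hit=move_straight(T(f,y,z),max_speed=.06 if i else .15,force_limit=20); print(hit,np.round(get_ft_force(),1))
    print(K(get_position()),get_time())
    f,z=pts[-1]; move_straight(T(f-.012,y,z+.01),max_speed=.15); move_straight(T(f-.012,y,.155),max_speed=.3)
for y in(.042,.094): run(y,[(-.058,.088),(-.0222-short,.110)])
run(.146,[(-.044,.094),(-.020,.110),(.0096-short,.110)])
im,c=look("w5")
big=im[399-330:399-155,639-410:639-185]; cv2.imwrite("pics/w5c.png",cv2.resize(cv2.rotate(np.ascontiguousarray(big),cv2.ROTATE_180)[:,:,::-1],None,fx=3.4,fy=3.4,interpolation=cv2.INTER_NEAREST))
E
```

```text
False [ 0.7 -0.5 -0.3]
False [-0.6 -0.2  0.7]
[-0.12085758  0.04210007  0.13508788] 17.3083
False [-0.4  0.2 -0.3]
True [-0.5  0.2 -0.2]
[-0.14104809  0.0936753   0.1250419 ] 19.1833
False [-0.5  0.1  0.2]
False [0.5 0.4 0.1]
False [-0.5  0.8  0.2]
[-0.08906665  0.14594086  0.13489008] 21.8667
22.925
```

View pics/w5c.png

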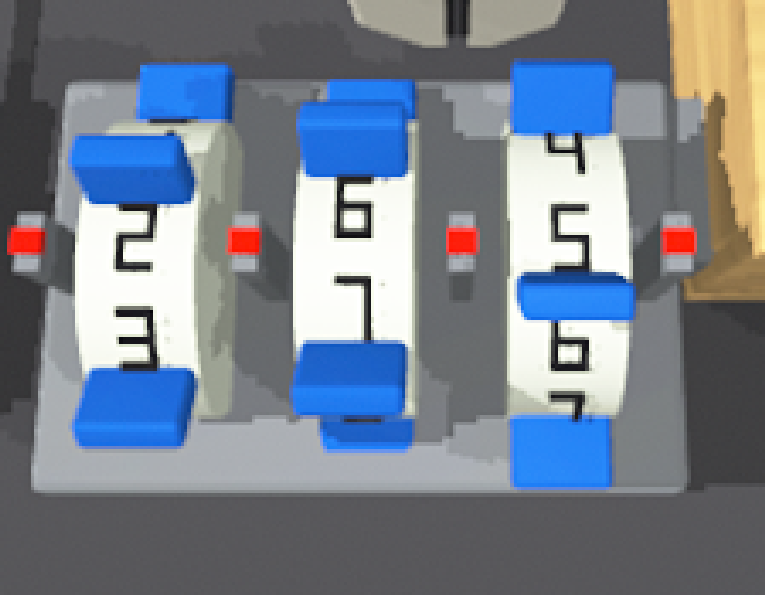

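Left shows 2 at crop (135,237) and right shows 5 at (570,238), next to red marks at row 241, so both are nearly centred. The middle push was stopped early by the force guard, leaving 7 at (352,310). I measure the residuals and push mid again.

```bash
python3 - <<'E'
from h import *
im,c=load("w5"); g=cv2.rotate(im,cv2.ROTATE_180).max(2)
def dig(X0,X1,Y0,Y1):
    x0,x1=[int(186+X/3.4) for X in(X0,X1)]; y0,y1=[int(156+Y/3.4) for Y in(Y0,Y1)]
    ys,xs=np.nonzero(g[y0:y1,x0:x1]<110); t,b=ys.min()+y0-.0,ys.max()+y0; u=(xs.min()+xs.max())/2+x0
    print(t,b,"angles bottom/top",[round(float(cyl(c,(639-u,399-v),.04)[0]),1) for v in(b,t)],"mid",round(float(cyl(c,(639-u,399-(t+b)/2),.04)[0]),1))
dig(100,170,198,285); dig(540,600,198,274); dig(330,385,172,250); dig(330,385,265,335)
print([K(on_z(c,(639-(186+X/3.4),399-(156+Y/3.4)),.107)) for X,Y in((26,241),(244,241),(462,241),(679,241))])
y=.094; pts=[(-.056,.092),(-.0232,.110)]
goto(T(-.062,y,.15),E)
for i,(f,z) in enumerate(pts): hit=move_straight(T(f,y,z),max_speed=.05 if i else .15,force_limit=35); print(hit,np.round(get_ft_force(),1),K(get_position()))
f=K(get_position())[0]+.09+HD;z=get_position()[2]-.025; move_straight(T(f-.012,y,z+.01),max_speed=.15); move_straight(T(f-.012,y,.155),max_speed=.3)
im,c=look("w6")
big=im[399-330:399-155,639-410:639-185]; cv2.imwrite("pics/w6c.png",cv2.resize(cv2.rotate(np.ascontiguousarray(big),cv2.ROTATE_180)[:,:,::-1],None,fx=3.4,fy=3.4,interpolation=cv2.INTER_NEAREST))
E
```

```text
216.0 235 angles bottom/top [-9.7, 13.1] mid 1.3
216.0 235 angles bottom/top [-9.9, 12.8] mid 1.1
208.0 225 angles bottom/top [1.8, 24.0] mid 12.3
237.0 253 angles bottom/top [-31.2, -12.1] mid -21.4
[array([-0.09034105,  0.17136547,  0.107     ]), array([-0.09042384,  0.11954879,  0.107     ]), array([-0.09050663,  0.06773053,  0.107     ]), array([-0.09058904,  0.01614838,  0.107     ])]
False [ 0.4 -0.4  0.1] [-0.15289986  0.09394328  0.11716916]
False [0.3 0.4 0.1] [-0.12052519  0.09405709  0.13492548]
25.9083
```

View pics/w6c.png

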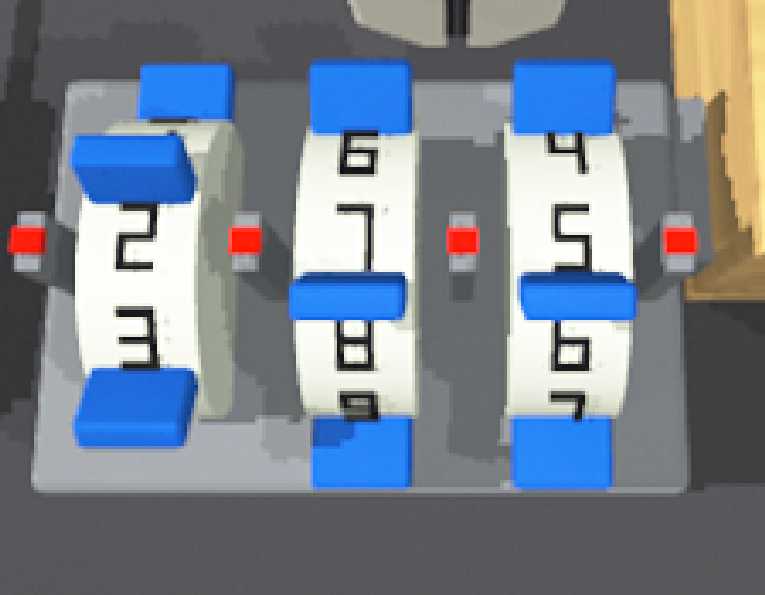

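All three digits (2 at (135,237), 7 at (355,238), 5 at (570,238)) sit between the red marks. Last step: check the cam angle, lid and bystanders from a clear position.

```bash
python3 - <<'E'
from h import *
goto(W([-.07,-.105,.33]),E)
im,c=wrist("w7"); hsv=cv2.cvtColor(np.ascontiguousarray(im),cv2.COLOR_RGB2HSV)
m=((hsv[...,0]>8)&(hsv[...,0]<22)&(hsv[...,1]>215)&(hsv[...,2]>150)).astype(np.uint8)
for cn in cv2.findContours(m,cv2.RETR_EXTERNAL,cv2.CHAIN_APPROX_NONE)[0]:
    if cv2.contourArea(cn)<200: continue
    P=np.array([K(on_z(c,q,.15)) for q in cn[:,0].astype(float)])[:,:2].astype(np.float32)*1000; print(cv2.minAreaRect(P))
b=cv2.rotate(im,cv2.ROTATE_180)[:,:,::-1]
goto([.35,.4,.42],[180,0,140]); t=grab_frame("top")["image"][:,:,::-1]
t0=cv2.imread("pics/top0.png"); 
d=(cv2.absdiff(t,t0).max(2)>40); print({k:int(d[y0:y1,x0:x1].sum()) for k,(x0,x1,y0,y1) in dict(soap=(143,188,165,205),spoon=(210,234,190,268),jar=(264,296,174,210),mug=(138,190,238,274),mill=(444,484,176,210),can=(450,495,238,275)).items()})
cv2.imwrite("pics/fin.png",np.vstack([b[120:400],t[140:300]])); print(get_time())
E
```

```text
((-118.47655487060547, -104.74658966064453), (78.9101333618164, 12.983746528625488), 1.1913495063781738)
{'soap': 0, 'spoon': 2, 'jar': 0, 'mug': 0, 'mill': 0, 'can': 187}
28.625
```

View pics/fin.png

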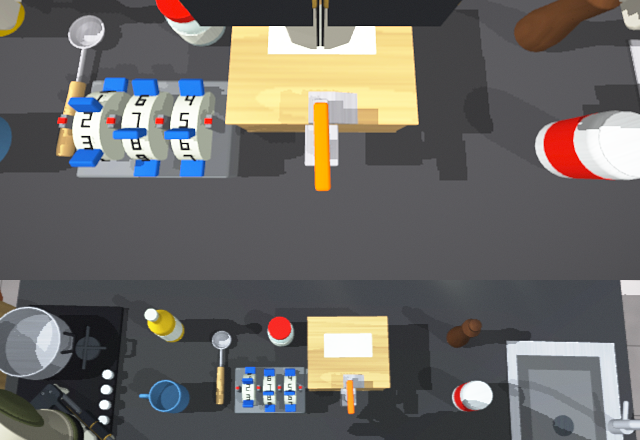

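The lid is shut, the wing lies along +x (within 1.2°), the wheels show 2 7 5, and the bystanders are unmoved (the can's pixel change is only shadow). Handing in.

```bash
python3 -c "
from cell import *
print(job_done())"
```

```text
the job is handed in; nothing more can be done
None
```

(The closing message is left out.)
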